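Lock the valve plate holder into the bayonet inspection stand

ROBOT

A 6-joint arm with a two-finger parallel gripper is mounted at the origin on the work surface. World frame = base frame: x ahead of the robot, y to its left, z up, the work surface at z = 0. Lengths are in m, angles in degrees, forces in N, time in s.
With the tool pointing down it reaches from about 0.4 to 0.825 m from the base axis. Payload 7 kg.
Tool frame: the origin (TCP) lies on the centre line of the jaws, within the pads' length; the fingertips stand 14 mm ahead of it and the grasp point (between the pads) lies 5 mm behind it; z points along the fingers, y is the line along which they close (so a half turn about z gives the same grasp; the last joint's range is limited). The gripper opens to 88 mm and grips with 3 to 60 N. Pads are 19 mm wide; open, the fingers measure 130 mm over their backs; the gripper's body (78 mm by 193 mm) begins 47 mm behind the grasp point.
Start: joints at [-59.181, 20.546, 0.682, 0, -70.136, -16.507], TCP at [0.167, -0.654, 0.241] pointing down, gripper open.
Joint ranges: [-176.03, 176.03], [-82.01, 121.73], [-58.28, 71.71], [-173.87, 95.51], [-174.79, -0.11], [-173.66, 173.66]. Speed limits (degrees/s): [136.94, 136.94, 172.46, 180, 180, 180].

INTERFACE

Orientations are given as [roll, pitch, yaw] about the fixed x, y, z axes, in that order (R = Rz(yaw) Ry(pitch) Rx(roll)).
In Python, from plant import r gives the robot as it stands.
- The arm moves only by the tool send_rows, never from a script. Its argument "steps" is a list of rows, each an object with "dp": the shift along the tool's x, y, z in mm, a list of three; "roll": the turn about the tool's z in rad; "jaw": the opening in per cent of the stroke, from 0 (shut) to 100 (fully open). In form: [{"dp": [tx, ty, tz], "roll": roll, "jaw": jaw}, ...]. A call has 1 to 5 rows; each row is the pose to reach, as a shift and turn from the pose commanded when the call began, along the tool's axes at that moment; what a row does not reach only later rows make up. A row lasts 1/8 s, in which the tool goes at most 62.5 mm and 10.7 degrees, less where a joint would pass 70% of its speed; a pose out of reach is approached as far as the arm can. A call with a gripper value outside its range is refused whole. The fingers move at their own pace and stop on an object; "newtons" is the grip in N (left out, the last holds). Time passes only in rows, so rows that repeat a pose let the fingers close. It gives the time, the measured TCP pose, the force, the opening and the grip force at its end, in the units of the state.
- r.get_state(): the state, without advancing time (a new reading comes with each control period).
- r.capture(name): name is "scene" or "top" or "wrist"; returns a dict with "image" (420x560x3 uint8, blue, green, red), "K" (3x3 intrinsics, pixels), "rvec" (rotation vector, rad) and "tvec" (3), from world to camera coordinates, as OpenCV has them. Camera axes: x right, y down, z forward; pixel columns grow to the right and rows downward; lengths in m; the calibration is good to about 2 mm. A picture is of the moment at which its call begins. There is no depth.
- r.close_job(): hands the job in; it is judged then, once.
The state is a dict: "time_s": time; "joints": joint angles; "qd": joint speeds; "joint_torque": joint torques, N m; "tcp_pos": TCP position; "eef_rot": TCP orientation; "contact_force": force on the tool from outside, world axes, zero at the start; "moment": the same for the moment, N m; "gripper_width": finger opening in m; "gripper_force": force on a finger pad.
Only numpy, scipy, OpenCV 4.12 (cv2) and the standard library are available. Lean on these libraries where they do the work, as an engineer would, in place of code of your own. Each camera call takes 0.05 s, during which the arm holds its last target. There are 200 camera calls.

TASK

Take the valve plate holder with the black knob off the copper lapping disc, let its two pins down through the slots of the brass bayonet ring on the green inspection stand until the plate lies on the frosted glass, and twist it clockwise (seen from above) until the ramps cam firmly tight. Feel for the slots gently and stop as soon as it is firmly tight, because the glass and the sprung collar must not be overloaded. Let go of it, locked, and leave everything else on the bench alone.

Things in the scene. Friction and masses are not known exactly. Their poses are not given: they have to be found in the camera images.
- holder: Loose plate holder, about 0.3 kg, standing upright on the copper disc. Origin: centre of its underside, z up. Steel valve plate and aluminium body, diameter 45 mm, z 0 to 40 mm; two pins stick out along its x axis (see holder_pins); black bar knob on top (see holder_knob). Half a turn about z makes no difference.
- holder_pins (a point): Middle of the holder's steel cross pin (on its axis, 20 mm above its underside): diameter 7 mm, along the holder's x, sticking out on both sides to 36 mm from the axis. Its two ends are the bayonet pins.
- holder_knob (a point): Middle of the holder's black bakelite bar knob, 57 mm above the holder's underside: 60 mm along x, 24 mm wide along y (flat sides to grip), 34 mm high (40 to 74 mm above the underside).
- lap: Copper lapping disc, fixed, diameter 150 mm, 20 mm high; origin at the centre of its underside. The holder stands on it, up to 20 mm off its centre.
- stand: Inspection stand, fixed: green base 130 x 130 x 12 mm, origin at the centre of its underside, z up. The sprung collar and the glass stand on its z axis.
- float: Sprung collar: aluminium skirt, diameter 92 mm, top 54 mm above the stand's underside, round the brass bayonet ring it carries. Its frame is the stand's at rest. It only moves up and down, on a spring of 5 N/mm (6 mm down, 9 mm up, no force at rest). More than 30 N between holder and collar (ring included) damages it.
- ring_top (a point): Centre of the flat top of the brass bayonet ring, 60.7 mm above the stand's underside at rest. Bore 52 mm, outer diameter 78 mm. Two slots 10.2 mm wide, opposite each other, let the pins down. They lie along the stand's x axis, but the ring is left turned up to 0.45 rad either way, not shown by this point's axes: find them by feel or sight. Red dots mark their anticlockwise sides.
- ramps (a point): Centre of the ring at the height where the ramps begin, under its 6 mm land. From 18 degrees clockwise (from above) of each slot's middle the ramps fall 8.5 mm per rad, so a holder standing on the glass lifts the collar as it turns. They bite 22 to 32 degrees from the slot's middle, are self-locking and end in a stop at about 76 degrees.
- glass: Frosted glass puck, diameter 44 mm, on a rubber seat (15 N/mm) on the stand's axis; origin: centre of its top, 29.3 to 30.7 mm above the stand's underside. Firmly tight means about 15 N on the glass, weight included (10 N at least); that is about 24 degrees past the bite, a moment of about 0.2 N m on the knob. Above 22 N it chips.
- reed_clip: Spring clip with an upright thin steel reed plate, fixed near the far rim, 50 x 60 mm, 96 mm high; not to be touched. Origin at the centre of its underside.
- paste: Loose jar of lapping paste, diameter 60 mm, 60 mm high; bystander. Origin at the centre of its underside.
- brush: Loose brush, 170 mm long, lying on the bench; bystander.
- spacer: Loose brass ring, diameter 60 mm, 12 mm high; bystander. Origin at the centre of its underside.
- straightedge: Loose steel straightedge, 220 x 30 x 8 mm, lying near the far rim; bystander.
- plates: Loose valve plate blank, diameter 60 mm, 18 mm high; bystander. Origin at the centre of its underside.

How it is judged:
By the outcome, as a careful person would: the job done as asked, in the order asked, and still so for the second after the job is handed in, with the robot touching nothing.
It also fails if it takes over 72 s, if anything falls off the work surface, if the arm or the gripper's body presses on something with over 40 N, if the wrist force passes 120 N, or if a joint passes its speed limit or range.

## Working session

There is one attempt and no reset: what is moved stays moved. The work goes in short steps, Python scripts to look and compute and a tool call to move; the robot and the scene stay as the last step left them, time stands still between calls to the robot, and variables do not carry over. Pictures are saved under pics/ and viewed, at most 10 in all, crops included, and the job is handed in when it is done.

Besides the shell and the picture viewer there is one more tool, called after "Call:" in YAML: its name, and indented under it one key for each argument. send_rows: Moves the arm, as the interface text tells. Its arguments: {"type":"object","properties":{"steps":{"type":"array","items":{"type":"object","properties":{"dp":{"type":"array","items":{"type":"number"}},"roll":{"type":"number"},"jaw":{"type":"number"}}}},"newtons":{"type":"number"}},"required":["steps"]}

```bash
mkdir -p pics
cat > h.py <<'E'
import cv2,numpy as np
from plant import r
def cap(n,f=None):
    c=r.capture(n)
    if f: cv2.imwrite('pics/'+f,c['image'])
    return c
def ray(c,uv,z):
    R,_=cv2.Rodrigues(np.array(c['rvec'],float)); t=np.array(c['tvec'],float).reshape(3)
    o=-R.T@t; d=R.T@np.linalg.inv(np.array(c['K']))@np.array([uv[0],uv[1],1.])
    return o+d*(z-o[2])/d[2]
def proj(c,p):
    return cv2.projectPoints(np.array([p],float),np.array(c['rvec'],float),np.array(c['tvec'],float),np.array(c['K'],float),None)[0].ravel()
E
python3 - <<'E'
from h import *
a=cap('top','top.png');b=cap('scene','scene.png')
np.savez('cams.npz',a=a['image'])
s=r.get_state();print(s)
E
```

```text
{'time_s': 0.1, 'joints': array([-5.91798038e+01,  2.05851624e+01,  6.39083490e-01, -1.52505265e-02,
       -7.01374115e+01, -1.65069853e+01]), 'qd': array([ 0.06705021, -0.10853519,  0.08927769,  0.04858696, -0.06438226,
        0.02581036]), 'joint_torque': array([-2.08824531e-03, -5.84164202e+01,  2.93748432e+01,  7.01557651e+00,
        1.00290249e-02, -5.39653570e-05]), 'tcp_pos': array([ 0.16673146, -0.6536494 ,  0.23974913]), 'eef_rot': array([ 1.79915877e+02, -9.97763221e-03, -1.65691974e+02]), 'contact_force': array([ 0.50454785, -0.49686087, -0.72896793]), 'moment': array([-0.01564369,  0.00701336,  0.01270769]), 'gripper_force': 0.0, 'gripper_width': 0.08758105323896197}
```

View pics/top.png

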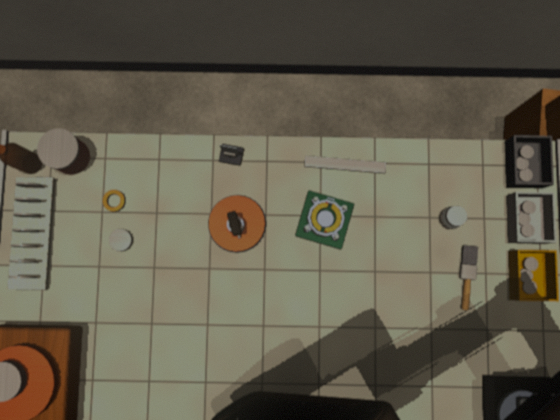

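View pics/scene.png

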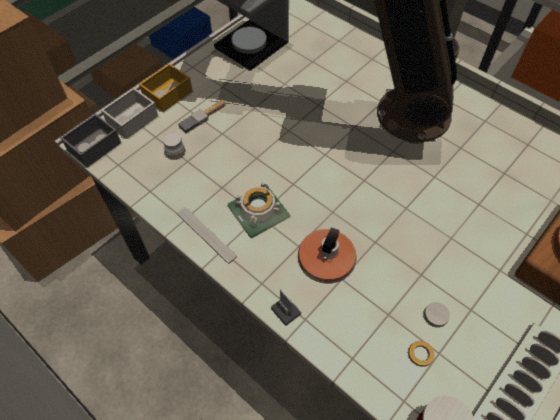

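The top view shows the copper lap at about (237,223) with the knob on it, and the green stand at (325,218). The scene view agrees. I'll get coarse positions from these.

Run:
```python
from h import *
c=cap('top');im=c['image'];h=cv2.cvtColor(im,cv2.COLOR_BGR2HSV)
def big(m):
    k,_=cv2.findContours(m,cv2.RETR_EXTERNAL,cv2.CHAIN_APPROX_NONE);return max(k,key=cv2.contourArea)
roi=np.zeros(im.shape[:2],np.uint8);roi[150:300,190:380]=255
g=cv2.inRange(h,(45,80,20),(90,255,200))&roi
q=cv2.minAreaRect(big(g));print('green',q)
P=[ray(c,p,.012) for p in cv2.boxPoints(q)];print('stand',np.mean(P,0),[np.degrees(np.arctan2(*(P[(i+1)%4]-P[i])[1::-1])) for i in range(4)])
o=cv2.inRange(h,(3,130,60),(18,255,255))&roi
e=cv2.minEnclosingCircle(big(o));print('lap',ray(c,e[0],.02),e)
lm=np.zeros_like(roi);cv2.circle(lm,tuple(int(v) for v in e[0]),25,255,-1)
d=cv2.inRange(im,(0,0,0),(45,45,45))&lm
q=cv2.minAreaRect(big(d));B=[ray(c,p,.09) for p in cv2.boxPoints(q)];print('knob',q,np.mean(B,0),B)
w=r.capture('wrist');R,_=cv2.Rodrigues(np.array(w['rvec'],float));print('wristcam',-R.T@np.array(w['tvec']).ravel(),R,w['K'])
```

```text
green ((324.32147216796875, 219.44818115234375), (46.840110778808594, 45.910743713378906), 16.189205169677734)
stand [ 0.59744421 -0.11912802  0.012     ] [np.float64(-15.378189291769372), np.float64(-105.4959387721143), np.float64(164.06186386281186), np.float64(74.67257070593142)]
lap [0.58260615 0.11411926 0.02      ] ((236.51876831054688, 223.14878845214844), 28.160808563232422)
knob ((234.38238525390625, 223.0294189453125), (22.070741653442383, 9.45888900756836), 75.96376037597656) [0.57552553 0.11343238 0.09      ] [array([0.59943244, 0.13240411, 0.09      ]), array([0.60564302, 0.109385  , 0.09      ]), array([0.55159091, 0.09451125, 0.09      ]), array([0.54543575, 0.11742915, 0.09      ])]
wristcam [ 0.10307159 -0.66924699  0.38403175] [[-0.24700333  0.96901297  0.00179696]
 [ 0.93958725  0.2390483   0.24501369]
 [ 0.23699188  0.0622076  -0.96951795]] [[362.77924835   0.         279.57150309]
 [  0.         362.77924835 207.61201034]
 [  0.           0.           1.        ]]
```

Call:
send_rows:
  steps:
    - {"dp":[-50,37,-4],"roll":0,"jaw":100}
    - {"dp":[-100,75,-8],"roll":0,"jaw":100}
    - {"dp":[-150,112,-12],"roll":0,"jaw":100}
    - {"dp":[-200,150,-16],"roll":0,"jaw":100}
    - {"dp":[-250,187,-20],"roll":0,"jaw":100}

```text
time_s: 0.82
tcp_pos: [0.3634, -0.4097, 0.2607]
eef_rot: [-180.0, 0.0, -165.7]
contact_force: [0.3, -0.1, -0.6]
gripper_width: 0.0875
gripper_force: 0.0
```

Call:
send_rows:
  steps:
    - {"dp":[-50,37,0],"roll":0,"jaw":100}
    - {"dp":[-100,75,0],"roll":0,"jaw":100}
    - {"dp":[-150,112,0],"roll":0,"jaw":100}
    - {"dp":[-200,150,0],"roll":0,"jaw":100}
    - {"dp":[-250,187,0],"roll":0,"jaw":100}

```text
time_s: 1.45
tcp_pos: [0.5595, -0.1665, 0.2607]
eef_rot: [-180.0, 0.0, -165.7]
contact_force: [0.2, -1.2, 0.8]
gripper_width: 0.0879
gripper_force: 0.0
```

Call:
send_rows:
  steps:
    - {"dp":[-30,22,0],"roll":0,"jaw":100}
    - {"dp":[-50,38,0],"roll":0,"jaw":100}
    - {"dp":[-50,38,0],"roll":0,"jaw":100}
    - {"dp":[-50,38,0],"roll":0,"jaw":100}

```text
time_s: 1.95
tcp_pos: [0.5971, -0.1198, 0.2605]
eef_rot: [180.0, -0.0, -165.7]
contact_force: [0.4, 0.3, -0.2]
gripper_width: 0.0874
gripper_force: 0.0
```

```bash
cat >> h.py <<'E'
def go(p,yaw=None):
    s=r.get_state(); y=np.radians(s['eef_rot'][2]); d=np.array(p)-s['tcp_pos']
    x=np.array([np.cos(y),np.sin(y)]); yy=np.array([np.sin(y),-np.cos(y)])
    print('tcp',s['tcp_pos'].round(4),s['eef_rot'].round(2),'F',s['contact_force'].round(1),'t',round(s['time_s'],2))
    print('dp mm',(1000*np.array([d[:2]@x,d[:2]@yy,-d[2]])).round(1), 'roll rad', None if yaw is None else -np.radians((yaw-s['eef_rot'][2]+180)%360-180).round(4))
E
python3 - <<'E'
from h import *
c=cap('wrist','w1.png');go([.597,-.119,.26])
print(proj(c,[.597,-.119,.0607]),proj(c,[.5755,.113,.094]))
E
```

```text
tcp [ 0.597  -0.1201  0.2606] [-1.8000e+02 -1.0000e-02 -1.6574e+02] F [0.  0.1 0.4] t 2.0
dp mm [-0.3  1.   0.6] roll rad None
[279.29924336 186.27307305] [535.16142995 233.00458934]
```

View pics/w1.png

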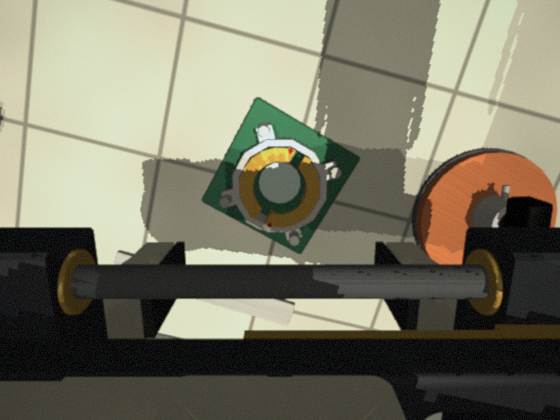

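The wrist view shows the stand with its ring at (280,183). Red dots are near (291,150) and (270,226), with dark slots just clockwise of each. I'll measure them in a crop.

Run:
```python
from h import *
c=cap('wrist');im=c['image'];h=cv2.cvtColor(im,cv2.COLOR_BGR2HSV)
cv2.imwrite('pics/w1c.png',cv2.resize(im[90:265,190:370],None,fx=3.3,fy=3.3,interpolation=cv2.INTER_CUBIC))
m=(cv2.inRange(h,(0,170,60),(7,255,255))|cv2.inRange(h,(174,170,60),(180,255,255)));m[:, :220]=0;m[:,340:]=0;m[:130]=0;m[245:]=0
n,_,st,ce=cv2.connectedComponentsWithStats(m)
for i in range(1,n): print('red',st[i,4],ce[i],ray(c,ce[i],.0607))
g=cv2.inRange(h,(45,80,20),(90,255,200));k,_=cv2.findContours(g,cv2.RETR_EXTERNAL,cv2.CHAIN_APPROX_NONE)
q=cv2.convexHull(max(k,key=cv2.contourArea));e=cv2.approxPolyDP(q,8,True).reshape(-1,2)
P=np.array([ray(c,p,.012) for p in e]);print(e,P.round(4),P.mean(0))
go([.597,-.119,.26])
```

```text
red 9 [290.11111111 150.33333333] [ 0.56119229 -0.1178418   0.0607    ]
red 6 [269.16666667 224.16666667] [ 0.63641657 -0.11958748  0.0607    ]
[[257  98]
 [358 157]
 [300 252]
 [203 200]] [[ 0.5215 -0.1623  0.012 ]
 [ 0.554  -0.0426  0.012 ]
 [ 0.6748 -0.0749  0.012 ]
 [ 0.6419 -0.1953  0.012 ]] [ 0.59804545 -0.11876422  0.012     ]
tcp [ 0.597  -0.1202  0.2607] [-180.      0.   -165.75] F [ 0.4 -0.4 -0.4] t 2.05
dp mm [-0.3  1.1  0.7] roll rad None
```

View pics/w1c.png

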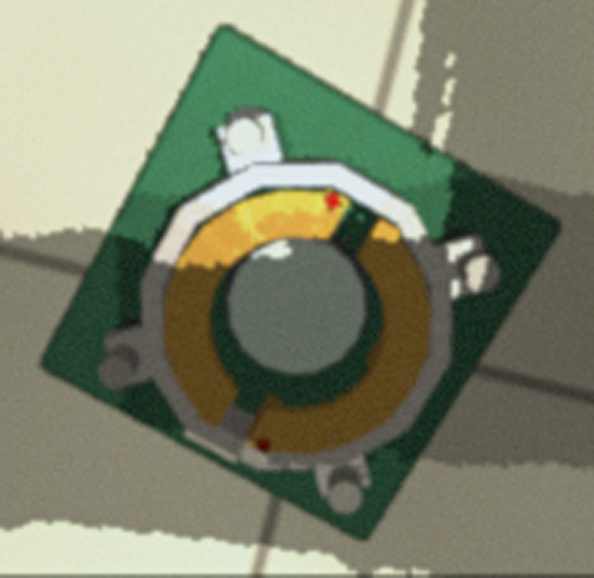

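The crop shows the upper slot centred at about (356,228) and the lower at about (241,412), in crop pixels. Next come the slot angle and the holder.

Run:
```python
from h import *
c=cap('wrist')
f=lambda u,v:(190+u/3.3,90+v/3.3)
a=ray(c,f(356,228),.0607);b=ray(c,f(241,412),.0607);d=b-a
print(a,b,(a+b)/2,np.degrees(np.arctan2(d[1],d[0])))
go([.6,.1134,.26])
```

```text
[ 0.56739821 -0.10872806  0.0607    ] [ 0.62869965 -0.12783765  0.0607    ] [ 0.59804893 -0.11828285  0.0607    ] -17.313903576517234
tcp [ 0.5971 -0.1202  0.2608] [-1.8000e+02  1.0000e-02 -1.6576e+02] F [ 0.2 -0.4 -0.2] t 2.1
dp mm [-60.3 225.7   0.8] roll rad None
```

Call:
send_rows:
  steps:
    - {"dp":[-12,45,0],"roll":0,"jaw":100}
    - {"dp":[-25,90,0],"roll":0,"jaw":100}
    - {"dp":[-38,135,0],"roll":0,"jaw":100}
    - {"dp":[-50,180,0],"roll":0,"jaw":100}
    - {"dp":[-61,225,0],"roll":0,"jaw":100}

```text
time_s: 2.72
tcp_pos: [0.6009, 0.1145, 0.261]
eef_rot: [180.0, 0.0, -165.8]
contact_force: [0.7, 0.1, -0.7]
gripper_width: 0.0877
gripper_force: 0.0
```

Call:
send_rows:
  steps:
    - {"dp":[0,0,0],"roll":0,"jaw":100}
    - {"dp":[0,0,0],"roll":0,"jaw":100}

```text
time_s: 2.98
tcp_pos: [0.6009, 0.1133, 0.2607]
eef_rot: [-180.0, -0.0, -165.7]
contact_force: [0.2, 0.3, -1.1]
gripper_width: 0.0874
gripper_force: 0.0
```

Run:
```python
from h import *
c=cap('wrist');im=c['image']
u=proj(c,[.5755,.1134,.09]).astype(int);x0=max(u[0]-100,0);y0=max(u[1]-90,0);print(u,x0,y0)
cv2.imwrite('pics/w2c.png',cv2.resize(im[y0:y0+160,x0:x0+200],None,fx=3.5,fy=3.5,interpolation=cv2.INTER_CUBIC))
go([.5755,.1134,.26])
```

```text
[285 164] 185 74
tcp [0.601  0.1128 0.2607] [-1.8000e+02  1.0000e-02 -1.6574e+02] F [-0.1 -0.9  1.2] t 3.02
dp mm [24.6  6.8  0.7] roll rad None
```

View pics/w2c.png

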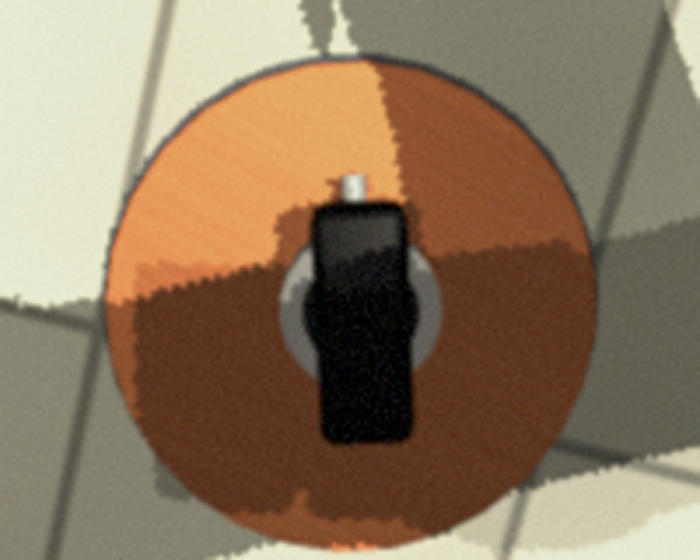

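The crop shows the knob's black outline from (315,205)–(405,203) to (322,440)–(412,438). One steel pin shows at (353,187).

Run:
```python
from h import *
c=cap('wrist')
f=lambda u,v,z:ray(c,(185+u/3.5,74+v/3.5),z)
tl,tr,bl,br=f(315,205,.094),f(405,203,.094),f(322,440,.094),f(412,438,.094)
print(np.linalg.norm(bl-br),np.linalg.norm((tl+tr-bl-br)/2))
d=(bl+br-tl-tr)[:2];a=np.degrees(np.arctan2(d[1],d[0]));u=d/np.linalg.norm(d)
cen=(bl+br)[:2]/2-u*.030;print('angle',a,'centre',cen)
t2=(f(315,205,.06)+f(405,203,.06))[:2]/2;print('alt',t2+u*.03)
p=f(353,175,.0435)[:2];print('pin end',p,'alt',p+u*.036)
# body circle est
print('body',(f(280,308,.055)+f(442,308,.055))/2)
go([*cen,.20],a-180)
```

```text
0.022602638866601115 0.057869945937974336
angle 16.318550446315797 centre [0.57517489 0.11553295]
alt [0.57844574 0.11724429]
pin end [0.54309703 0.10549071] alt [0.57764675 0.1156059 ]
body [0.57693891 0.11631517 0.055     ]
tcp [0.6011 0.1126 0.2607] [-1.8000e+02  1.0000e-02 -1.6577e+02] F [ 0.2 -0.8 -0.2] t 3.08
dp mm [24.4  9.2 60.7] roll rad -0.0364
```

Call:
send_rows:
  steps:
    - {"dp":[23,9.2,40],"roll":-0.0364,"jaw":100}
    - {"dp":[23,9.2,90],"roll":-0.0364,"jaw":100}
    - {"dp":[23,9.2,130],"roll":-0.0364,"jaw":100}
    - {"dp":[23,9.2,160],"roll":-0.0364,"jaw":100}
    - {"dp":[23,9.2,160],"roll":-0.0364,"jaw":80}

```text
time_s: 3.7
tcp_pos: [0.5752, 0.1152, 0.0986]
eef_rot: [-180.0, -0.3, -163.7]
contact_force: [-0.1, 0.3, 0.1]
gripper_width: 0.0818
gripper_force: 0.0
```

Call:
send_rows:
  steps:
    - {"dp":[0,0,12],"roll":0,"jaw":60}
    - {"dp":[0,0,22],"roll":0,"jaw":50}
    - {"dp":[0,0,22],"roll":0,"jaw":40}
    - {"dp":[0,0,22],"roll":0,"jaw":35}
    - {"dp":[0,0,22],"roll":0,"jaw":35}
  newtons: 15

```text
time_s: 4.32
tcp_pos: [0.5768, 0.1173, 0.0791]
eef_rot: [180.0, 0.1, -163.6]
contact_force: [0.1, -1.0, 0.1]
gripper_width: 0.034
gripper_force: 0.0
```

Run:
```python
from h import *
s=r.get_state();print(s['gripper_width'],s['gripper_force']);go([.5765,.1158,.078],-163.7)
c=cap('wrist','w3.png')
```

```text
0.03397701987003256 0.0
tcp [0.5768 0.1173 0.0791] [ 1.7999e+02  5.0000e-02 -1.6359e+02] F [ 0.1 -1.   0.1] t 4.33
dp mm [ 0.7 -1.3  1.1] roll rad 0.0019
```

View pics/w3.png

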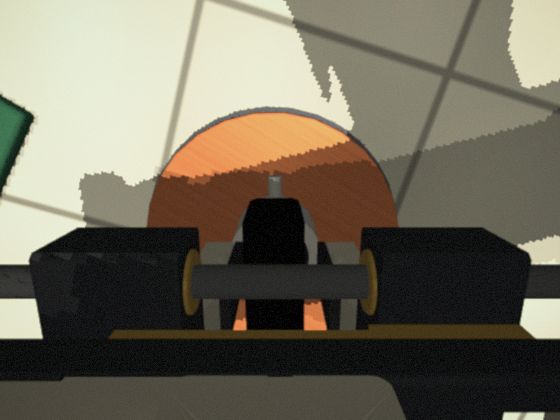

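The view shows the knob between the fingers, about 6 px (2 mm) left of centre. I'll shift and close.

Call:
send_rows:
  steps:
    - {"dp":[0.5,-2,1],"roll":0,"jaw":35}
    - {"dp":[0.5,-2,1],"roll":0,"jaw":28}
    - {"dp":[0.5,-2,1],"roll":0,"jaw":20}
    - {"dp":[0.5,-2,1],"roll":0,"jaw":15}
    - {"dp":[0.5,-2,1],"roll":0,"jaw":10}
  newtons: 30

```text
time_s: 5.0
tcp_pos: [0.5766, 0.1149, 0.0775]
eef_rot: [-180.0, -0.0, -163.6]
contact_force: [-1.1, -0.4, 0.3]
gripper_width: 0.0237
gripper_force: 29.9
```

Call:
send_rows:
  steps:
    - {"dp":[0,0,0],"roll":0,"jaw":10}
    - {"dp":[0,0,-5],"roll":0,"jaw":10}
    - {"dp":[0,0,-30],"roll":0,"jaw":10}
    - {"dp":[0,0,-60],"roll":0,"jaw":10}
    - {"dp":[0,0,-60],"roll":0,"jaw":10}
  newtons: 40

```text
time_s: 5.62
tcp_pos: [0.5779, 0.1157, 0.14]
eef_rot: [180.0, 0.3, -163.6]
contact_force: [-0.4, -0.0, -2.9]
gripper_width: 0.0239
gripper_force: 39.9
```

Run:
```python
from h import *
s=r.get_state();print(s['gripper_width'],s['gripper_force'],s['moment']);go([.598,-.1186,.15],163.0)
c=cap('wrist','w4.png')
```

```text
0.02386445954226898 39.92347776889801 [0.02416987 0.03223058 0.03105284]
tcp [0.5779 0.1157 0.14  ] [ 179.96    0.25 -163.58] F [-0.4 -0.  -2.9] t 5.62
dp mm [  47.  -230.4  -10. ] roll rad 0.5833
```

View pics/w4.png

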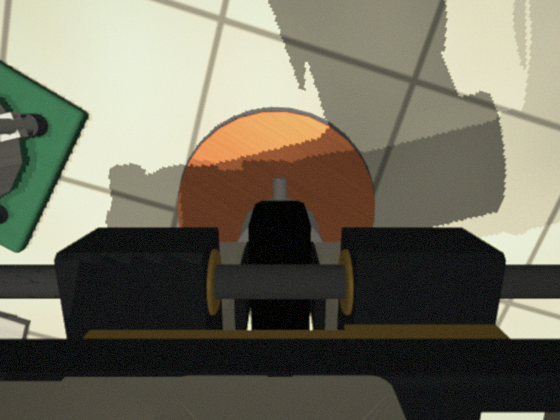

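The holder is held and the pin end is visible at (279,179). That gives its offset in the hand.

Run:
```python
from h import *
c=cap('wrist');s=r.get_state();im=c['image'];print(im[168:200:2,279].sum(1))
y=np.radians(s['eef_rot'][2]);x=np.array([np.cos(y),np.sin(y)]);yy=np.array([np.sin(y),-np.cos(y)])
z=s['tcp_pos'][2]-.0375+.002
p=ray(c,(279.5,178),z)[:2]-s['tcp_pos'][:2];print('pin end in tool',p@x,p@yy)
```

```text
[197 190 184 179 191 199 306 293 273 246 257 268 265 261 259 268]
pin end in tool 0.03436639947043326 0.0010623793819009896
```

Call:
send_rows:
  steps:
    - {"dp":[8,-40,-10],"roll":0.11,"jaw":10}
    - {"dp":[17,-85,-10],"roll":0.22,"jaw":10}
    - {"dp":[26,-130,-10],"roll":0.34,"jaw":10}
    - {"dp":[36,-175,-10],"roll":0.46,"jaw":10}
    - {"dp":[47,-230.4,-10],"roll":0.588,"jaw":10}

```text
time_s: 6.35
tcp_pos: [0.5957, -0.1203, 0.1461]
eef_rot: [-180.0, -0.1, 162.5]
contact_force: [1.8, -0.1, -3.6]
gripper_width: 0.0237
gripper_force: 39.9
```

Call:
send_rows:
  steps:
    - {"dp":[0,0,0],"roll":0,"jaw":10}
    - {"dp":[0,0,0],"roll":0,"jaw":10}
    - {"dp":[0,0,0],"roll":0,"jaw":10}
    - {"dp":[0,0,0],"roll":0,"jaw":10}

```text
time_s: 6.85
tcp_pos: [0.5965, -0.1182, 0.1474]
eef_rot: [180.0, -0.0, 162.8]
contact_force: [0.7, 0.2, -3.0]
gripper_width: 0.0238
gripper_force: 39.9
```

Run:
```python
from h import *
go([.598,-.1186,.125],162.7)
```

```text
tcp [ 0.5965 -0.1182  0.1474] [ 1.8000e+02 -1.0000e-02  1.6281e+02] F [ 0.7  0.2 -3. ] t 6.85
dp mm [-1.5  0.1 22.4] roll rad 0.0019
```

Call:
send_rows:
  steps:
    - {"dp":[0,0,12],"roll":0,"jaw":10}
    - {"dp":[0,0,24],"roll":0,"jaw":10}
    - {"dp":[0,0,32],"roll":0,"jaw":10}
    - {"dp":[0,0,38],"roll":0,"jaw":10}
    - {"dp":[0,0,38],"roll":0,"jaw":10}

```text
time_s: 7.48
tcp_pos: [0.5963, -0.1194, 0.1089]
eef_rot: [-180.0, -0.1, 162.7]
contact_force: [0.5, 0.8, -3.3]
gripper_width: 0.0238
gripper_force: 39.9
```

Run:
```python
from h import *
go([.598,-.1186,.1],162.7);s=r.get_state();print(s['moment'])
c=cap('wrist','w5.png')
```

```text
tcp [ 0.5963 -0.1194  0.1089] [-1.7998e+02 -6.0000e-02  1.6270e+02] F [ 0.5  0.8 -3.3] t 7.47
dp mm [-1.4  1.2  8.9] roll rad 0.0001
[-0.0459565  -0.03906771  0.03890504]
```

View pics/w5.png

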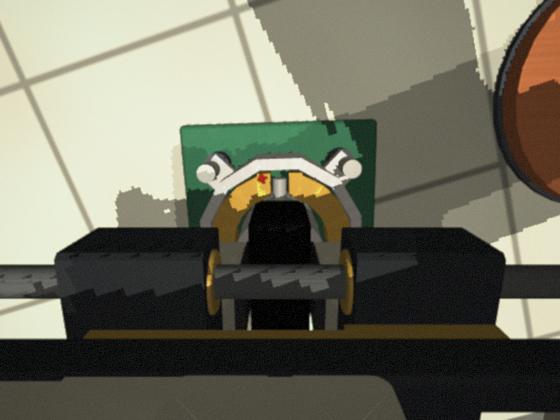

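The view shows the pin at (280,185) in line with the slot, with the red dot just left at (263,178). I'll lower gently.

Call:
send_rows:
  steps:
    - {"dp":[0,0,2],"roll":0,"jaw":10}
    - {"dp":[0,0,4],"roll":0,"jaw":10}
    - {"dp":[0,0,6],"roll":0,"jaw":10}
    - {"dp":[0,0,8],"roll":0,"jaw":10}
    - {"dp":[0,0,8],"roll":0,"jaw":10}

```text
time_s: 8.15
tcp_pos: [0.5964, -0.1193, 0.1013]
eef_rot: [-180.0, -0.0, 162.7]
contact_force: [-0.6, -0.2, -2.8]
gripper_width: 0.0237
gripper_force: 39.9
```

Call:
send_rows:
  steps:
    - {"dp":[0,0,1],"roll":0,"jaw":10}
    - {"dp":[0,0,1],"roll":0,"jaw":10}

```text
time_s: 8.4
tcp_pos: [0.5965, -0.1193, 0.1005]
eef_rot: [-180.0, -0.0, 162.7]
contact_force: [-0.2, -1.3, -2.7]
gripper_width: 0.0239
gripper_force: 39.9
```

Call:
send_rows:
  steps:
    - {"dp":[0,0,1],"roll":0,"jaw":10}
    - {"dp":[0,0,1],"roll":0,"jaw":10}

```text
time_s: 8.65
tcp_pos: [0.5965, -0.1193, 0.0995]
eef_rot: [-180.0, -0.0, 162.7]
contact_force: [0.3, 0.1, -3.0]
gripper_width: 0.0237
gripper_force: 39.9
```

Call:
send_rows:
  steps:
    - {"dp":[0,0,1],"roll":0,"jaw":10}
    - {"dp":[0,0,1],"roll":0,"jaw":10}

```text
time_s: 8.9
tcp_pos: [0.5965, -0.1193, 0.0984]
eef_rot: [-180.0, -0.0, 162.7]
contact_force: [-0.5, -0.1, -3.4]
gripper_width: 0.0238
gripper_force: 39.9
```

Call:
send_rows:
  steps:
    - {"dp":[0,0,1],"roll":0,"jaw":10}
    - {"dp":[0,0,1],"roll":0,"jaw":10}

```text
time_s: 9.15
tcp_pos: [0.5965, -0.1193, 0.0974]
eef_rot: [-180.0, -0.0, 162.7]
contact_force: [0.8, -0.4, -2.2]
gripper_width: 0.024
gripper_force: 39.9
```

The pins have entered the slots with no contact force. Continuing down.

Call:
send_rows:
  steps:
    - {"dp":[0,0,1],"roll":0,"jaw":10}
    - {"dp":[0,0,2],"roll":0,"jaw":10}
    - {"dp":[0,0,3],"roll":0,"jaw":10}
    - {"dp":[0,0,3],"roll":0,"jaw":10}

```text
time_s: 9.65
tcp_pos: [0.5965, -0.1193, 0.0944]
eef_rot: [-180.0, -0.0, 162.7]
contact_force: [-0.2, 0.9, -2.3]
gripper_width: 0.0236
gripper_force: 39.9
```

Call:
send_rows:
  steps:
    - {"dp":[0,0,1],"roll":0,"jaw":10}
    - {"dp":[0,0,2],"roll":0,"jaw":10}
    - {"dp":[0,0,3],"roll":0,"jaw":10}
    - {"dp":[0,0,3],"roll":0,"jaw":10}

```text
time_s: 10.15
tcp_pos: [0.5965, -0.1193, 0.0914]
eef_rot: [-180.0, -0.0, 162.7]
contact_force: [-0.4, -0.3, -2.6]
gripper_width: 0.0236
gripper_force: 39.9
```

Call:
send_rows:
  steps:
    - {"dp":[0,0,1],"roll":0,"jaw":10}
    - {"dp":[0,0,1],"roll":0,"jaw":10}

```text
time_s: 10.4
tcp_pos: [0.5965, -0.1193, 0.0904]
eef_rot: [-180.0, -0.0, 162.7]
contact_force: [0.9, -0.3, -2.5]
gripper_width: 0.0238
gripper_force: 39.9
```

Call:
send_rows:
  steps:
    - {"dp":[0,0,0.7],"roll":0,"jaw":10}
    - {"dp":[0,0,0.7],"roll":0,"jaw":10}

```text
time_s: 10.65
tcp_pos: [0.5965, -0.1193, 0.0898]
eef_rot: [180.0, -0.0, 162.7]
contact_force: [0.6, -0.3, -2.8]
gripper_width: 0.0239
gripper_force: 39.9
```

Call:
send_rows:
  steps:
    - {"dp":[0,0,0.7],"roll":0,"jaw":10}
    - {"dp":[0,0,0.7],"roll":0,"jaw":10}

```text
time_s: 10.9
tcp_pos: [0.5965, -0.1193, 0.0891]
eef_rot: [-180.0, -0.0, 162.7]
contact_force: [-1.1, -0.6, -3.4]
gripper_width: 0.0235
gripper_force: 39.9
```

Call:
send_rows:
  steps:
    - {"dp":[0,0,0.5],"roll":0,"jaw":10}
    - {"dp":[0,0,0.5],"roll":0,"jaw":10}

```text
time_s: 11.15
tcp_pos: [0.5965, -0.1193, 0.0886]
eef_rot: [-180.0, -0.0, 162.7]
contact_force: [1.0, 0.2, -1.9]
gripper_width: 0.0234
gripper_force: 39.9
```

Call:
send_rows:
  steps:
    - {"dp":[0,0,0.5],"roll":0,"jaw":10}
    - {"dp":[0,0,0.5],"roll":0,"jaw":10}

```text
time_s: 11.4
tcp_pos: [0.5965, -0.1193, 0.0881]
eef_rot: [-180.0, -0.0, 162.7]
contact_force: [0.5, -0.5, -3.0]
gripper_width: 0.0236
gripper_force: 39.9
```

Call:
send_rows:
  steps:
    - {"dp":[0,0,0.4],"roll":0,"jaw":10}
    - {"dp":[0,0,0.4],"roll":0,"jaw":10}

```text
time_s: 11.65
tcp_pos: [0.5966, -0.1193, 0.0878]
eef_rot: [180.0, 0.0, 162.7]
contact_force: [-0.0, -0.4, -2.0]
gripper_width: 0.0238
gripper_force: 39.9
```

Call:
send_rows:
  steps:
    - {"dp":[0,0,0.3],"roll":0,"jaw":10}
    - {"dp":[0,0,0.3],"roll":0,"jaw":10}

```text
time_s: 11.9
tcp_pos: [0.5966, -0.1193, 0.0876]
eef_rot: [-180.0, 0.0, 162.7]
contact_force: [-1.5, 0.9, -1.3]
gripper_width: 0.0236
gripper_force: 39.9
```

Call:
send_rows:
  steps:
    - {"dp":[0,0,0.3],"roll":0,"jaw":10}
    - {"dp":[0,0,0.3],"roll":0,"jaw":10}

```text
time_s: 12.15
tcp_pos: [0.5967, -0.1193, 0.0875]
eef_rot: [180.0, 0.0, 162.7]
contact_force: [-2.4, 1.2, 3.2]
gripper_width: 0.0236
gripper_force: 39.9
```

Glass contact at z = 0.0875. I'll back off slightly and start the clockwise twist.

Call:
send_rows:
  steps:
    - {"dp":[0,0,-0.3],"roll":0,"jaw":10}
    - {"dp":[0,0.1,-0.3],"roll":0.06,"jaw":10}
    - {"dp":[0,0.2,-0.3],"roll":0.12,"jaw":10}
    - {"dp":[0,0.3,-0.3],"roll":0.2,"jaw":10}
    - {"dp":[0,0.3,-0.3],"roll":0.2,"jaw":10}

```text
time_s: 12.78
tcp_pos: [0.5971, -0.119, 0.0876]
eef_rot: [180.0, 0.0, 151.3]
contact_force: [0.2, -0.4, 1.1]
gripper_width: 0.0241
gripper_force: 39.9
```

```bash
python3 -c "
from h import *
s=r.get_state();print(s['moment'],s['joints'][5]);go([.5966,-.1193,.0875])"
```

```text
[-0.03114332 -0.1239309  -0.04846603] -125.81899107419792
tcp [ 0.5971 -0.119   0.0876] [1.7998e+02 5.0000e-02 1.5128e+02] F [ 0.2 -0.4  1.1] t 12.78
dp mm [ 0.3 -0.5  0.1] roll rad None
```

```bash
python3 -c "
from h import *
s=r.get_state();print(s['joints'].round(2),s['tcp_pos'],s['eef_rot'])"
```

```text
[ 7.1000e+00  2.2230e+01 -1.8770e+01  1.0000e-02 -4.8960e+01 -1.2582e+02] [ 0.59711631 -0.11900224  0.08756961] [1.79977802e+02 4.57859258e-02 1.51284846e+02]
```

Call:
send_rows:
  steps:
    - {"dp":[0,0.1,0],"roll":0.07,"jaw":10}
    - {"dp":[0,0.2,0],"roll":0.14,"jaw":10}
    - {"dp":[0,0.2,0],"roll":0.14,"jaw":10}

```text
time_s: 13.15
tcp_pos: [0.5971, -0.1188, 0.0876]
eef_rot: [180.0, 0.0, 143.3]
contact_force: [-0.6, 0.6, -0.0]
gripper_width: 0.0235
gripper_force: 39.9
```

```bash
cat > m.py <<'E'
from plant import r
s=r.get_state();print('M',s['moment'].round(3),'j6',s['joints'][5].round(1),'slot',162.7-s['eef_rot'][2].round(1),'z',s['tcp_pos'][2],s['contact_force'].round(1))
E
python3 m.py
```

```text
M [-0.098 -0.102 -0.046] j6 -133.8 slot 19.399999999999977 z 0.08756528007536529 [-0.6  0.6 -0. ]
```

Call:
send_rows:
  steps:
    - {"dp":[0,0.1,0],"roll":0.06,"jaw":10}
    - {"dp":[0,0.2,0],"roll":0.12,"jaw":10}
    - {"dp":[0,0.2,0],"roll":0.12,"jaw":10}

```text
time_s: 13.52
tcp_pos: [0.5972, -0.1186, 0.0875]
eef_rot: [180.0, 0.0, 136.5]
contact_force: [1.5, 0.4, 0.3]
gripper_width: 0.024
gripper_force: 39.9
```

```bash
python3 m.py
```

```text
M [ 0.161 -0.4   -0.009] j6 -140.6 slot 26.19999999999999 z 0.08746690662301916 [1.5 0.4 0.3]
```

Call:
send_rows:
  steps:
    - {"dp":[0,0,0],"roll":0.05,"jaw":10}
    - {"dp":[0,0.1,0],"roll":0.08,"jaw":10}
    - {"dp":[0,0.1,0],"roll":0.08,"jaw":10}

```text
time_s: 13.9
tcp_pos: [0.5974, -0.1184, 0.0874]
eef_rot: [180.0, 0.0, 131.9]
contact_force: [3.0, 2.1, -1.0]
gripper_width: 0.0238
gripper_force: 39.9
```

```bash
python3 m.py
```

```text
M [ 0.779 -1.008  0.067] j6 -145.3 slot 30.799999999999983 z 0.08743860210628168 [ 3.   2.1 -1. ]
```

Call:
send_rows:
  steps:
    - {"dp":[0,0.3,0],"roll":0.04,"jaw":10}
    - {"dp":[0,0.5,0.1],"roll":0.08,"jaw":10}
    - {"dp":[0,0.5,0.1],"roll":0.08,"jaw":10}

```text
time_s: 14.28
tcp_pos: [0.5977, -0.1181, 0.0873]
eef_rot: [180.0, 0.0, 127.3]
contact_force: [3.2, 2.0, -2.0]
gripper_width: 0.0241
gripper_force: 39.9
```

```bash
python3 m.py
```

```text
M [ 0.76  -1.131  0.046] j6 -149.9 slot 35.39999999999999 z 0.08731898403227883 [ 3.2  2.  -2. ]
```

Call:
send_rows:
  steps:
    - {"dp":[0,0.4,0.1],"roll":0.04,"jaw":10}
    - {"dp":[0,0.8,0.2],"roll":0.08,"jaw":10}
    - {"dp":[0,0.8,0.2],"roll":0.08,"jaw":10}

```text
time_s: 14.65
tcp_pos: [0.5978, -0.1179, 0.0871]
eef_rot: [-180.0, -0.0, 122.7]
contact_force: [1.9, 1.9, -1.6]
gripper_width: 0.0239
gripper_force: 39.9
```

```bash
python3 m.py
```

```text
M [ 0.257 -0.69   0.096] j6 -154.5 slot 39.999999999999986 z 0.08709739227905727 [ 1.9  1.9 -1.6]
```

Call:
send_rows:
  steps:
    - {"dp":[0,0.2,0.1],"roll":0.04,"jaw":10}
    - {"dp":[0,0.4,0.2],"roll":0.08,"jaw":10}
    - {"dp":[0,0.4,0.2],"roll":0.08,"jaw":10}

```text
time_s: 15.02
tcp_pos: [0.5981, -0.1177, 0.0869]
eef_rot: [-180.0, -0.0, 118.1]
contact_force: [1.3, 0.5, -1.1]
gripper_width: 0.024
gripper_force: 39.9
```

```bash
python3 m.py
```

```text
M [ 0.072 -0.474  0.162] j6 -159.1 slot 44.599999999999994 z 0.08692500268437335 [ 1.3  0.5 -1.1]
```

Call:
send_rows:
  steps:
    - {"dp":[0,0.1,0.1],"roll":0.02,"jaw":10}
    - {"dp":[0,0.2,0.1],"roll":0.04,"jaw":10}
    - {"dp":[0,0.2,0.1],"roll":0.04,"jaw":10}

```text
time_s: 15.4
tcp_pos: [0.5982, -0.1176, 0.0868]
eef_rot: [-180.0, -0.0, 115.7]
contact_force: [0.0, -1.0, 1.7]
gripper_width: 0.024
gripper_force: 40.0
```

```bash
python3 m.py
```

```text
M [-0.218 -0.026  0.307] j6 -161.5 slot 46.999999999999986 z 0.08682065441503083 [ 0.  -1.   1.7]
```

Call:
send_rows:
  steps:
    - {"dp":[0,0,0],"roll":0,"jaw":10}

```text
time_s: 15.52
tcp_pos: [0.5982, -0.1176, 0.0868]
eef_rot: [-180.0, -0.0, 115.7]
contact_force: [-0.0, -1.0, 0.7]
gripper_width: 0.0235
gripper_force: 40.0
```

```bash
python3 m.py
```

```text
M [-0.372  0.002  0.411] j6 -161.5 slot 46.999999999999986 z 0.08680301396982534 [-0.  -1.   0.7]
```

The moment is now above 0.2 N m, and the 1 mm sink on the glass seat agrees with about 15 N. It's firmly tight, so I'll release.

Call:
send_rows:
  steps:
    - {"dp":[0,0,0],"roll":0,"jaw":35}
    - {"dp":[0,0,0],"roll":0,"jaw":50}
    - {"dp":[0,0,0],"roll":0,"jaw":60}
    - {"dp":[0,0,0],"roll":0,"jaw":60}
    - {"dp":[0,0,0],"roll":0,"jaw":60}

```text
time_s: 16.15
tcp_pos: [0.5985, -0.1175, 0.0868]
eef_rot: [180.0, -0.0, 115.7]
contact_force: [-0.5, 0.3, 0.4]
gripper_width: 0.0523
gripper_force: 0.0
```

```bash
python3 m.py
```

```text
M [-0.132 -0.004  0.022] j6 -161.5 slot 46.999999999999986 z 0.08682499474760817 [-0.5  0.3  0.4]
```

Call:
send_rows:
  steps:
    - {"dp":[0,0,-20],"roll":0,"jaw":60}
    - {"dp":[0,0,-50],"roll":0,"jaw":80}
    - {"dp":[0,0,-100],"roll":0,"jaw":100}
    - {"dp":[0,0,-140],"roll":0,"jaw":100}
    - {"dp":[0,0,-140],"roll":0,"jaw":100}

```text
time_s: 16.77
tcp_pos: [0.6003, -0.1175, 0.2309]
eef_rot: [179.6, 0.2, 115.7]
contact_force: [0.5, 0.5, -0.6]
gripper_width: 0.085
gripper_force: 0.0
```

```bash
python3 - <<'E'
from h import *
c=cap('wrist');im=c['image'];u=proj(c,[.598,-.1186,.07]).astype(int);x0=max(u[0]-100,0);y0=max(u[1]-80,0);print(u,x0,y0)
cv2.imwrite('pics/w6.png',cv2.resize(im[y0:y0+160,x0:x0+200],None,fx=3.5,fy=3.5,interpolation=cv2.INTER_CUBIC))
go([.598,-.1186,.25])
E
python3 m.py
```

```text
[275 195] 175 115
tcp [ 0.5992 -0.1174  0.2286] [1.7981e+02 6.0000e-02 1.1572e+02] F [-0.2  0.4 -1.2] t 16.82
dp mm [ -0.6  -1.6 -21.4] roll rad None
M [-0.115  0.032 -0.018] j6 -161.5 slot 46.999999999999986 z 0.22856135040095488 [-0.2  0.4 -1.2]
```

View pics/w6.png

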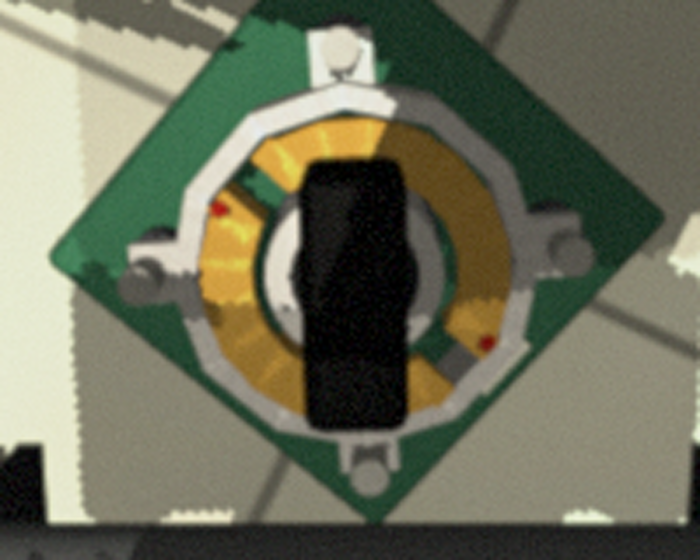

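The picture shows the knob turned about 46° clockwise of the slots at (262,185) and (455,370). The pins are under the land, it did not spring back, and the gripper is clear. Handing in.

```bash
python3 -c "
from plant import r
print(r.close_job())"
```

```text
the job is handed in; nothing more can be done
None
```

The holder is on the glass, twisted about 47° clockwise and locked firmly tight (roughly 15 N on the glass, estimated from how far it sank; the last knob moment read up to 0.41 N m, above the 0.2 target), then released with the gripper clear and the job handed in at about 17 s.

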